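# Clamp a circuit module in a quick-release board vise

## Robot

A 6-joint arm with a two-finger parallel gripper is mounted at the origin on the work surface. World frame = base frame: x ahead of the robot, y to its left, z up, the work surface at z = 0. Lengths are in m, angles in rad, forces in N, time in s.
With the tool pointing down it reaches from about 0.275 to 1 m from the base axis. Payload 8.4 kg.
Tool frame: the origin (TCP) lies on the centre line of the jaws, within the pads' length; the fingertips stand 14 mm ahead of it and the grasp point (between the pads) lies 5 mm behind it; z points along the fingers, y is the line along which they close (so a half turn about z gives the same grasp; the last joint's range is limited). The gripper opens to 85 mm and grips with 20 to 120 N. Pads are 22 mm wide; open, the fingers measure 114 mm over their backs; the gripper's body (76 mm by 85 mm) begins 54 mm behind the grasp point. The pads swing forward as they close: fully open they stand 13 mm farther back than shut.
Start: joints at [-1.326, 0.353, 1.633, -0, 1.155, -0.002], TCP at [0.153, -0.606, 0.245] pointing down, gripper open.
Joint ranges: [-2.63, 2.63], [-0.92, 2.1], [0.06, 2.66], [-1.3, 4.44], [0, 2.69], [-3.02, 3.02]. Speed limits (rad/s): [2.22, 2.22, 2.79, 3.14, 3.14, 3.14].

## Interface

Orientations are given as a rotation vector (axis times angle).
In Python, from cell import r gives the robot as it stands.
- The arm moves only by the shell command python3 inch.py 'ROWS'. ROWS is a JSON list of rows, 1 to 12 of them, each an object with the fields trans (a list: dx, dy, dz in a scale on which 1.0 is 0.75 m), turn (a turn about the tool's z in fractions of the full range, 1 being pi rad), jaw (the opening from 0.0 (shut) to 1.0 (fully open)); a field left out counts as zero (the opening has to be given); each row is the pose to reach, as a shift and turn from the pose commanded when the command began, along the tool's axes at that moment; what a row does not reach only later rows make up. A row lasts 1/8 s, in which the tool goes at most 0.0625 m and 0.188 rad, less where a joint would pass 70% of its speed; a pose out of reach is approached as far as the arm can. The fingers move at their own pace and stop on an object; the grip force is fixed at half the most. Time passes only in rows, so rows that do not move let the fingers close. It prints the time, the measured TCP pose, the force, the opening and the grip force at its end. Input that does not fit is refused with a message, and nothing moves.
- r.get_state(): the state, without advancing time (a new reading comes with each control period).
- r.camera(name): name is "side" or "top"; returns the picture (384x512x3 uint8, blue, green, red); there is no depth.
- r.calibration(name): a dict with "vfov" (degrees; the focal length in pixels is half the picture's height over the tangent of half this angle, whatever the lens; pixels are square), "cx", "cy" (the principal point, pixels), "k1" (the pictures are not rectified: a ray, as slopes to the right and down, at radius r is drawn at 1 + k1 r^2 times it, then the intrinsics apply), "eye" and "attitude" of the camera in the world. Camera axes: x right, y down, z forward; pixel columns grow to the right and rows downward; lengths in m; the calibration is good to about 2 mm. A picture is of the moment at which its call begins. calibration takes no time and is no camera call.
- r.finish_job(): hands the job in; it is judged then, once.
The state is a dict: "time": time; "joint_pos": joint angles; "dq": joint speeds; "joint_torque": joint torques, N m; "position": TCP position; "tool_rot": TCP orientation; "contact_force": force on the tool from outside, world axes, zero at the start; "torque": the same for the moment, N m; "gripper_width": opening from 0.0 (shut) to 1.0 (fully open); "finger_force": force on a finger pad.
Only numpy, scipy, OpenCV 4.12 (cv2) and the standard library are available. Lean on these libraries where they do the work, as an engineer would, in place of code of your own. Each camera call takes 0.05 s, during which the arm holds its last target. There are 200 camera calls.

## Task

Clamp the aluminium circuit module in the board vise: hold the red quick-release lever down, slide the jaw up to the module until it sits against the fixed jaw, and let the lever spring fully back up so that its teeth lock. Then turn the crank clockwise until the module is gripped firmly (about 25 newtons between the jaws) but not crushed, let go, and leave the other things on the bench alone.

Things in the scene. Friction and masses are not known exactly. Their poses are not given: they have to be found in the camera images.
- vise: Bench vise with a cream base plate 140 x 360 x 12 mm, fixed to the bench. Origin: centre of the underside. Its y axis is the slide direction: fixed jaw at the -y end, crank at the +y end; the lever sticks out on its -x side, the toothed rack (steel pins across the slide, every 8 mm) lies along its +x side. A steel bed, top 22 mm above the bench, carries the module.
- fixed_jaw: Grey fixed jaw, 70 mm wide, 60 mm high, with a black rubber face; same origin and axes as vise; the face is the plane y = -0.100 m.
- module: The work: aluminium block with a green circuit board on top, 56 (x) x 36 (y, between the jaws) x 37 mm, 40 mm with its chips, about 0.15 kg, loose on the bed between the jaws with its y axis along the slide, up to 8 mm short of the fixed jaw. Origin: centre of the underside.
- carriage (a joint): Slide of the blue carriage along the vise, m; 0 = farthest from the fixed jaw, grows towards the fixed jaw, stop at 0.092. Carries the lever, the jaw and the crank. Slides with about 1.5 N drag when the lever is down; locked, at steps of 8 mm with about 1 mm of play, when the lever is up.
- lever (a joint): Red quick-release lever, rad; 0 = fully up, teeth engaged; 0.24 = fully down; free to slide above 0.14. A rocker hinged along the slide, 46 mm above the bench, 70 mm beside the tab, so the tab sinks 17 mm. A spring pushes it up: 5 N at the tab when up, 9 N when down. Released between steps its teeth may stay on top of a rack pin (0.1 to 0.14): move the carriage a few mm until they drop in.
- lever_tab (a point): Middle of the top edge of the lever's upright red tab, 84 mm above the bench when up. The tab is 14 mm thick along the slide, 26 mm wide across it, 34 mm tall and can be pinched from above along the slide.
- jaw: Moving jaw, grey plate 70 mm wide and 60 mm high with a black rubber face, in front of the blue carriage; pushed out of the carriage by the crank, 4 mm per rad.
- jaw_face (a point): Centre of the rubber face of the moving jaw, 42 mm above the bench.
- crank (a joint): Steel crank on a vertical spindle on the carriage, rad; grows clockwise seen from above, pushes the jaw towards the module by 4 mm per rad; range 0 to 5.6. At 0 the arm points to the vise's +x. Stays where left. Friction takes 0.13 N m (3.7 N at the knob); each 10 N of clamping adds 0.04 N m (1.1 N at the knob).
- crank_top (a point): Centre of the top of the crank's upright black knob, 100 mm above the bench; the knob is 16 mm in diameter, 36 mm tall, spins freely on its pin, 35 mm from the spindle axis. The spindle axis is at x = 0, y = 0.112 m minus the carriage joint in the vise frame; the crank arm's top is 63 mm above the bench.
- driver: Black screwdriver, 160 mm, a bystander.
- flux_tube: Grey tube with a blue cap, 100 mm, a bystander.
- tweezers: Dark steel tweezers, 120 mm, a bystander.
- parts_tray: White divided tray, 120 x 160 x 30 mm, a bystander.
- solvent: Amber bottle with a red cap, 48 mm across, 100 mm tall, a bystander.
- tip_tin: Brass cup, 64 mm across, 35 mm tall, a bystander.
- phone_frame: Open aluminium phone frame, 145 x 70 x 8 mm, a bystander.

How it is judged:
On the way, in this order (a step that is already met when the one before it is completed fails the run):
1. the quick-release lever is held down (value of joint lever above 0.15 rad), for 0.1 s.
2. the jaw is within 12 mm of the module and the lever is fully up again (value of joint lever below 0.04 rad and y of jaw_face in the frame of module below 0.03 m), for 0.2 s.
3. the crank has tightened the jaw on the module (contact force between jaw and module above 16 N), for 0.2 s.
At the end, for the whole second after the job is handed in: The module stands upright on the bed (tilt under 0.05 rad, not lifted over 4 mm), at rest, gripped between the moving and the fixed jaw with 16 to 36 N (at least 8 N on the fixed jaw); the lever is fully up (under 0.04 rad) and the crank at rest (contact force between jaw and module between 16 and 36 N and contact force between fixed_jaw and module above 8 N and value of joint lever below 0.04 rad and angle between module's own z axis and vertical below 0.05 rad and linear speed of module below 0.01 m/s and z of module in the frame of vise below 0.026 m and velocity of joint crank below 0.05 rad/s); the robot touches nothing.
It fails at once if the module is crushed: more than 50 N from the jaw (contact force between jaw and module above 50 N).
It fails at once if a bystander is disturbed (moved over 30 mm) (distance of any of driver, flux_tube, tweezers, parts_tray, solvent, tip_tin, phone_frame from where it was at the start of the episode above 0.03 m).
It also fails if it takes over 61 s, if anything falls off the work surface, if the arm or the gripper's body presses on something with over 40 N, if the wrist force passes 120 N, or if a joint passes its speed limit or range.

## Working session

There is one attempt and no reset: what is moved stays moved. The work goes in short steps, Python scripts to look and compute and a shell command to move; the robot and the scene stay as the last step left them, time stands still between calls to the robot, and variables do not carry over. Pictures are saved under pics/ and viewed, at most 10 in all, crops included, and the job is handed in when it is done.

```bash
ls; mkdir -p pics; python3 - <<'E'
from cell import r
import cv2
for n in("top","side"):
    print(r.calibration(n)); cv2.imwrite(f"pics/{n}0.png",r.camera(n))
print(r.get_state())
E
```

```text
cell.py
inch.py
pics
{'vfov': 54.36771879366783, 'cx': 252.584264500789, 'cy': 187.8901812344887, 'k1': -0.06053012869125928, 'eye': array([ 0.44443081, -0.01996278,  1.10546984]), 'attitude': array([-2.17013001,  2.14845582, -0.1875019 ])}
{'vfov': 51.995335026142016, 'cx': 251.21846771851156, 'cy': 196.19846066731193, 'k1': -0.06420295484297574, 'eye': array([-0.09528675,  0.64144387,  0.84358195]), 'attitude': array([-0.92219771,  2.39270649, -1.14315982])}
{'time': 0.1, 'joint_pos': array([-1.32641739e+00,  3.53600074e-01,  1.63406087e+00, -2.94527770e-05,
        1.15523444e+00, -2.41208705e-03]), 'dq': array([-0.00026037, -0.00121293, -0.00073363,  0.00029976, -0.00076424,
        0.00065045]), 'joint_torque': array([-4.70480536e-04, -6.06360912e+01, -3.42820215e+01, -7.31413820e-05,
        3.91290116e-03,  2.81984637e-05]), 'position': array([ 0.15256515, -0.60565688,  0.24462306]), 'tool_rot': array([-3.11642287e+00, -3.86535185e-01,  2.88854597e-04]), 'contact_force': array([-0.001449  , -0.73018684,  0.31305521]), 'torque': array([ 0.00411407,  0.0198313 , -0.01231502]), 'finger_force': 0.0, 'gripper_width': 1.0065888045605653}
```

View pics/top0.png

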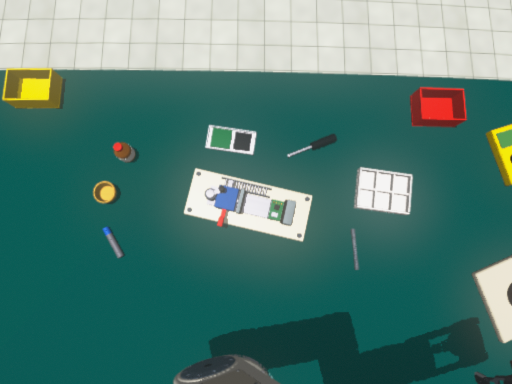

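View pics/side0.png

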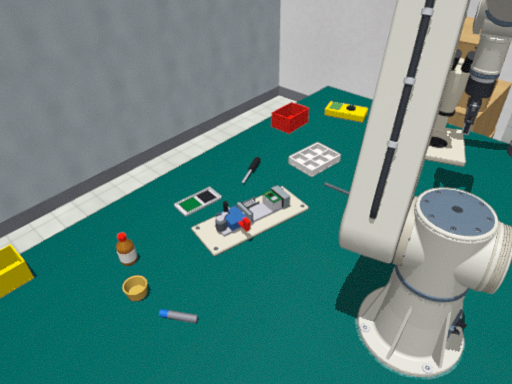

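The top view shows the vise near (248,205): fixed jaw at (289,211), module at (276,209), red lever at (223,217), crank hub about (211,194) and knob about (222,188). The driver, phone frame and tray are well clear of it. The side view shows the vise unobstructed.

```bash
cat > h.py <<'E'
import numpy as np, cv2
from scipy.spatial.transform import Rotation as R
from cell import r
def cam(n):
    c=r.calibration(n); f=192/np.tan(np.radians(c['vfov']/2))
    return c,f,R.from_rotvec(c['attitude']).as_matrix()
def ray(n,uv):
    c,f,A=cam(n); d=np.array([(uv[0]-c['cx'])/f,(uv[1]-c['cy'])/f]); s=d.copy()
    for _ in range(20): s=d/(1+c['k1']*(s@s))
    return np.array(c['eye']),A@np.array([s[0],s[1],1])
def onz(n,uv,z):
    e,d=ray(n,uv); return e+d*(z-e[2])/d[2]
def proj(n,p):
    c,f,A=cam(n); q=A.T@(np.array(p)-c['eye']); s=q[:2]/q[2]; s=s*(1+c['k1']*(s@s))
    return s*f+[c['cx'],c['cy']]
def tri(u,v):
    (e,d),(g,h)=ray('top',u),ray('side',v)
    t=np.linalg.lstsq(np.c_[d,-h],g-e,rcond=None)[0]
    a,b=e+d*t[0],g+h*t[1]; return (a+b)/2,np.linalg.norm(a-b)
def crop(img,x,y,w,h,k,fn): cv2.imwrite(fn,cv2.resize(img[y:y+h,x:x+w],None,fx=k,fy=k,interpolation=cv2.INTER_CUBIC))
def red(img):
    hs=cv2.cvtColor(img,cv2.COLOR_BGR2HSV); return ((hs[...,0]<8)|(hs[...,0]>172))&(hs[...,1]>150)&(hs[...,2]>80)
E
python3 - <<'E'
from h import *
a=cv2.imread('pics/top0.png');b=cv2.imread('pics/side0.png')
for n,im,(x,y,w,h) in(('top',a,(175,160,150,90)),('side',b,(180,175,140,85))):
    hs=cv2.cvtColor(im,cv2.COLOR_BGR2HSV)
    m=((hs[...,1]<75)&(hs[...,2]>150)).astype(np.uint8); k=np.zeros_like(m);k[y:y+h,x:x+w]=m[y:y+h,x:x+w]
    k=cv2.morphologyEx(k,cv2.MORPH_CLOSE,np.ones((3,3)))
    c=max(cv2.findContours(k,0,2)[0],key=cv2.contourArea)
    hull=cv2.convexHull(c); p=cv2.approxPolyN(hull,4,ensure_convex=True).reshape(-1,2)
    P=np.array([onz(n,q,.012) for q in p]); print(n,p.tolist(),P.round(4).tolist(),'centre',P.mean(0).round(4), np.linalg.norm(np.roll(P,-1,0)-P,axis=1).round(3))
    mr=red(im);ys,xs=np.nonzero(mr[y:y+h,x:x+w]);print('red',xs.mean()+x,ys.mean()+y,len(xs), xs.min()+x,xs.max()+x,ys.min()+y,ys.max()+y)
A=cv2.resize(a[160:250,180:320],None,fx=5,fy=5,interpolation=2);B=cv2.resize(b[175:255,185:315],None,fx=5,fy=5,interpolation=2)
cv2.imwrite('pics/tc.png',A);cv2.imwrite('pics/sc.png',B)
E
```

```text
top [[312, 195], [303, 242], [183, 213], [195, 167]] [[0.5849, -0.2272, 0.012], [0.4465, -0.1989, 0.012], [0.5275, 0.152, 0.012], [0.6647, 0.1211, 0.012]] centre [ 0.5559 -0.0383  0.012 ] [0.141 0.36  0.141 0.357]
red 221.16071428571428 218.48214285714286 56 217 225 210 225
side [[309, 207], [214, 255], [190, 228], [277, 181]] [[0.4451, -0.1995, 0.012], [0.5221, 0.1533, 0.012], [0.6609, 0.1253, 0.012], [0.6156, -0.241, 0.012]] centre [ 0.561  -0.0404  0.012 ] [0.361 0.142 0.369 0.175]
red 244.88235294117646 223.7843137254902 102 239 249 218 230
```

View pics/tc.png

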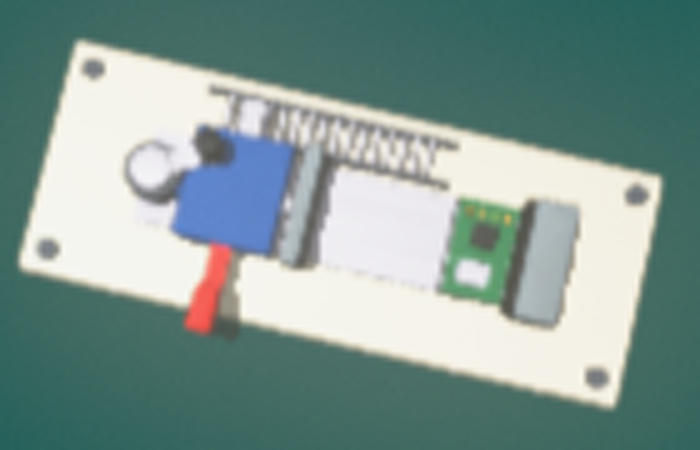

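View pics/sc.png

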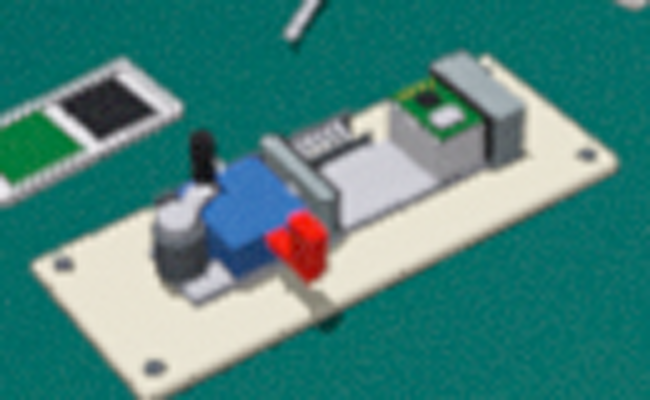

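The enlarged views confirm the layout. The top edge of the tab is near (220.5,222) in top and (245.8,218) in side. The knob top is at (222.3,189) in top and (225.5,202) in side. The module is just short of the fixed jaw.

```bash
cat >> h.py <<'E'
yaw=-0.2252; O=np.array([.556,-.0385,0]); V=R.from_euler('z',yaw).as_matrix()
def tov(p): return V.T@(np.array(p)-O)
def tow(p): return V@np.array(p)+O
E
python3 - <<'E'
from h import *
for n,a,b in(('tab',(220,222.5),(245.9,218)),('knob',(222.5,189),(225.5,202)),('hub',(209.5,193),(220.8,217))):
    p,e=tri(a,b);print(n,p.round(4),tov(p).round(4),round(e,4))
print('tab@84',tov(onz('top',(220,222.5),.084)).round(4),tov(onz('side',(245.9,218),.084)).round(4))
print('knob@100',tov(onz('top',(222.5,189),.1)).round(4),tov(onz('side',(225.5,202),.1)).round(4))
# module: pcb corners top z~.059
for q in((456,198),(520,207),(500,303),(440,291)): print('mod',tov(onz('top',(q[0]/5+180-.4,q[1]/5+160-.4),.0575)).round(4))
for q in((323,142),(303,140),(299,266),(278,262),(530,200),(578,206)): print('jaw',tov(onz('top',(q[0]/5+180-.4,q[1]/5+160-.4),.072)).round(4))
for y in(.112,.1): print(proj('top',tow((0,y,.063))),proj('side',tow((0,y,.063))))
Rm=R.from_rotvec(r.get_state()['tool_rot']).as_matrix();print(Rm.round(3))
E
```

```text
tab [0.498  0.0399 0.0924] [-0.074   0.0634  0.0924] 0.0031
knob [0.5879 0.0341 0.0995] [0.0149 0.0779 0.0995] 0.0018
hub [0.5783 0.0697 0.0694] [-0.0025  0.1104  0.0694] 0.0041
tab@84 [-0.0746  0.0627  0.084 ] [-0.065   0.0595  0.084 ]
knob@100 [0.0143 0.0771 0.1   ] [0.015  0.0788 0.1   ]
mod [ 0.0235 -0.0589  0.0575]
mod [ 0.027  -0.0953  0.0575]
mod [-0.0285 -0.0963  0.0575]
mod [-0.0298 -0.0619  0.0575]
jaw [0.0348 0.0213 0.072 ]
jaw [0.0333 0.0324 0.072 ]
jaw [-0.0357  0.0179  0.072 ]
jaw [-0.0363  0.0298  0.072 ]
jaw [ 0.0302 -0.0987  0.072 ]
jaw [ 0.0332 -0.1256  0.072 ]
[209.84069542 192.87233764] [219.39039462 218.29742032]
[213.99137574 193.86853331] [222.82902627 216.74475178]
[[ 0.97   0.244 -0.   ]
 [ 0.244 -0.97   0.001]
 [-0.    -0.001 -1.   ]]
```

```bash
cat >> h.py <<'E'
def go(p,turn=True):  # shift in tool axes to vise-frame TCP target
    s=r.get_state(); Rm=R.from_rotvec(s['tool_rot']).as_matrix()
    d=Rm.T@(tow(p)-s['position']); a=np.arctan2(Rm[1,0],Rm[0,0])
    print('shift',d.round(4),'turn',round(a-yaw,3),'tcp vise',tov(s['position']).round(4))
E
python3 - <<'E'
from h import *
go((-.071,.0615,.16));print(tow((-.071,.0615,.16)))
for z in (.084,.05):
  print([proj('top',tow((x,y,z))).round(1).tolist() for x in(-.083,-.057) for y in(.0545,.0685)],[proj('side',tow((x,y,z))).round(1).tolist() for x in(-.083,-.057) for y in(.0545,.0685)])
E
```

```text
shift [ 0.4945 -0.5384  0.0853] turn 0.472 tcp vise [-0.2666 -0.6429  0.2446]
[0.50052582 0.03730149 0.16      ]
[[222.2, 226.2], [217.2, 225.0], [224.5, 216.9], [219.5, 215.7]] [[250.8, 220.7], [246.8, 222.6], [245.8, 215.9], [241.8, 217.7]]
[[222.8, 226.7], [218.0, 225.6], [225.0, 217.7], [220.2, 216.6]] [[251.1, 229.3], [247.1, 231.3], [246.1, 224.4], [242.2, 226.3]]
```

The manual's scale: shifts go in shares of 0.75 m and turns go in shares of pi rad. Converting my numbers, -0.538 m is -0.7173, 0.495 m is 0.66, 0.472 rad is 0.1502.

```bash
python3 inch.py '[{"trans":[0.66, -0.7173, 0.04], "turn":0.1502, "jaw":0.5}, {"trans":[0.66, -0.7173, 0.04], "turn":0.1502, "jaw":0.5}, {"trans":[0.66, -0.7173, 0.04], "turn":0.1502, "jaw":0.5}, {"trans":[0.66, -0.7173, 0.04], "turn":0.1502, "jaw":0.5}, {"trans":[0.66, -0.7173, 0.04], "turn":0.1502, "jaw":0.5}, {"trans":[0.66, -0.7173, 0.04], "turn":0.1502, "jaw":0.5}, {"trans":[0.66, -0.7173, 0.04], "turn":0.1502, "jaw":0.5}, {"trans":[0.66, -0.7173, 0.04], "turn":0.1502, "jaw":0.5}, {"trans":[0.66, -0.7173, 0.04], "turn":0.1502, "jaw":0.5}, {"trans":[0.66, -0.7173, 0.04], "turn":0.1502, "jaw":0.5}, {"trans":[0.66, -0.7173, 0.04], "turn":0.1502, "jaw":0.5}, {"trans":[0.66, -0.7173, 0.1133], "turn":0.1502, "jaw":0.5}]'
python3 inch.py '[{"jaw":0.5}, {"jaw":0.5}]'
python3 - <<'E'
from h import *
go((-.070,.062,.065))
E
```

```text
time: 1.6
position: [0.5024, 0.0343, 0.1698]
tool_rot: [-3.12, 0.35, -0.012]
contact_force: [1.3, -0.8, -0.6]
gripper_width: 0.503
finger_force: 0.0
time: 1.85
position: [0.4982, 0.0312, 0.1678]
tool_rot: [3.121, -0.352, -0.002]
contact_force: [-0.7, -0.7, -0.4]
gripper_width: 0.498
finger_force: 0.0
shift [ 0.0021 -0.007   0.1028] turn 0.001 tcp vise [-0.072   0.055   0.1678]
```

In the tool's units: 0.055 m is 0.0733, -0.007 m is -0.0093.

```bash
python3 inch.py '[{"trans":[0.0027, -0.0093, 0.0267], "jaw":0.5}, {"trans":[0.0027, -0.0093, 0.0733], "jaw":0.5}, {"trans":[0.0027, -0.0093, 0.0733], "jaw":0.5}]'
python3 - <<'E'
from h import *
go((-.070,.062,.065))
a,b=r.camera('top'),r.camera('side')
A=cv2.resize(a[170:240,180:260],None,fx=5,fy=5,interpolation=2);B=cv2.resize(b[170:240,200:280],None,fx=5,fy=5,interpolation=2)
cv2.imwrite('pics/pre.png',np.hstack([A,B]))
E
```

```text
time: 2.22
position: [0.5007, 0.0367, 0.1124]
tool_rot: [3.121, -0.355, -0.004]
contact_force: [-0.3, 0.7, -0.2]
gripper_width: 0.5
finger_force: 0.0
shift [ 0.0008 -0.0011  0.0474] turn -0.001 tcp vise [-0.0707  0.0609  0.1124]
```

View pics/pre.png

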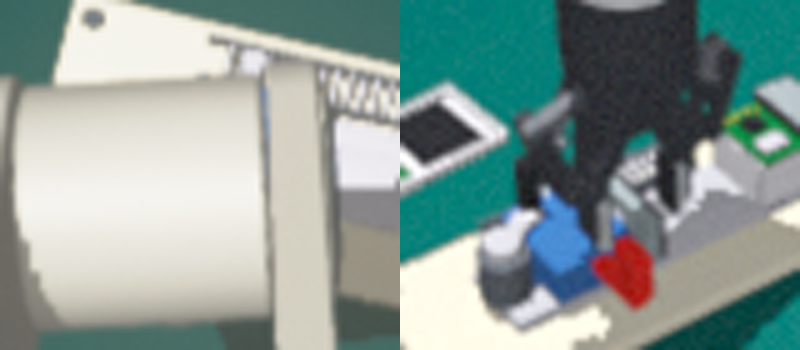

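The side view shows the fingertips straddling the tab just above it: left tip (605,225), right tip (680,185), tab (628,260). The top view is blocked by the arm. I'll descend and pinch.

In the tool's units: 0.047 m is 0.0627, 0.03 m is 0.04.

```bash
python3 inch.py '[{"trans":[0.0013, -0.0013, 0.04], "jaw":0.5}, {"trans":[0.0013, -0.0013, 0.0627], "jaw":0.5}, {"trans":[0.0013, -0.0013, 0.0627], "jaw":0.5}, {"trans":[0.0013, -0.0013, 0.0627], "jaw":0}, {"trans":[0.0013, -0.0013, 0.0627], "jaw":0}, {"trans":[0.0013, -0.0013, 0.0627], "jaw":0}, {"trans":[0.0013, -0.0013, 0.0627], "jaw":0}]'
python3 - <<'E'
from h import *
go((-.070,.062,.065))
E
```

```text
time: 3.2
position: [0.5038, 0.0385, 0.0667]
tool_rot: [-3.122, 0.352, -0.002]
contact_force: [-0.6, -0.8, 5.2]
gripper_width: 0.156
finger_force: 62.0
shift [-0.0019  0.0014  0.0017] turn 0.0 tcp vise [-0.0681  0.0634  0.0667]
```

In the tool's units: 0.019 m is 0.0253, -0.006 m is -0.008.

```bash
python3 inch.py '[{"trans":[-0.0027, 0, 0.0107], "jaw":0}, {"trans":[-0.008, 0, 0.0213], "jaw":0}, {"trans":[-0.008, 0, 0.0253], "jaw":0}, {"trans":[-0.008, 0, 0.0253], "jaw":0}, {"trans":[-0.008, 0, 0.0253], "jaw":0}]'
python3 - <<'E'
from h import *
go((-.076,.062,.048))
E
```

```text
time: 3.82
position: [0.4997, 0.0396, 0.0485]
tool_rot: [-3.122, 0.352, -0.008]
contact_force: [1.0, -4.8, 12.4]
gripper_width: 0.149
finger_force: 65.9
shift [-0.0037  0.0015  0.0005] turn 0.001 tcp vise [-0.0723  0.0635  0.0485]
```

In the tool's units: 0.07 m is 0.0933, 0.068 m is 0.0907.

```bash
python3 inch.py '[{"trans":[0, 0.0133, 0], "jaw":0}, {"trans":[0, 0.0267, 0], "jaw":0}, {"trans":[0, 0.04, 0], "jaw":0}, {"trans":[0, 0.0533, 0], "jaw":0}, {"trans":[0, 0.0667, 0], "jaw":0}, {"trans":[0, 0.08, 0], "jaw":0}, {"trans":[0, 0.0907, 0], "jaw":0}, {"trans":[0, 0.0933, 0], "jaw":0}, {"trans":[0, 0.0933, 0], "jaw":0}]'
python3 - <<'E'
from h import *
go((-.076,.062,.048))
b=r.camera('side');crop(b,200,170,120,80,5,'pics/s2.png')
E
```

```text
time: 4.95
position: [0.4844, -0.0287, 0.0485]
tool_rot: [3.122, -0.353, 0.009]
contact_force: [1.0, -2.0, 12.2]
gripper_width: 0.154
finger_force: 65.7
shift [-0.004  -0.0685  0.0005] turn 0.0 tcp vise [-0.072  -0.0065  0.0485]
```

View pics/s2.png

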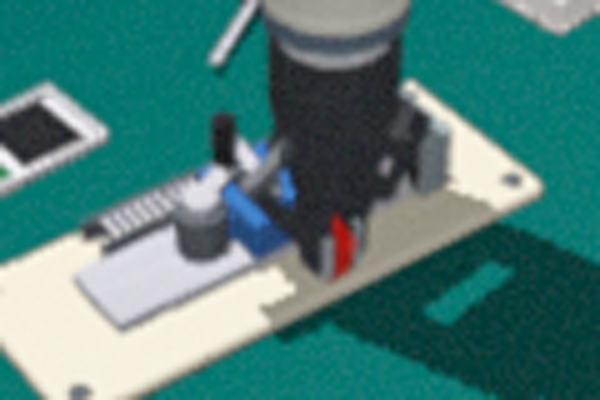

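The carriage has followed the pinched tab by 70 mm (tab at (340,245), jaws close together on the right). Next I'll creep until contact.

```bash
for i in 1; do python3 inch.py '[{"trans":[0, 0.0053, 0], "jaw":0}, {"trans":[0, 0.0107, 0], "jaw":0}, {"trans":[0, 0.0107, 0], "jaw":0}, {"trans":[0, 0.0107, 0], "jaw":0}]'; done
python3 inch.py '[{"trans":[0, 0.0027, 0], "jaw":0}, {"trans":[0, 0.0027, 0], "jaw":0}, {"trans":[0, 0.0027, 0], "jaw":0}]'
python3 inch.py '[{"trans":[0, 0.0027, 0], "jaw":0}, {"trans":[0, 0.0027, 0], "jaw":0}, {"trans":[0, 0.0027, 0], "jaw":0}]'
python3 - <<'E'
from h import *
go((-.076,.062,.048))
E
```

```text
time: 5.5
position: [0.4826, -0.0365, 0.0485]
tool_rot: [3.122, -0.352, 0.009]
contact_force: [1.8, -2.0, 11.4]
gripper_width: 0.152
finger_force: 65.7
time: 5.88
position: [0.4823, -0.0382, 0.0485]
tool_rot: [-3.122, 0.352, -0.009]
contact_force: [1.4, 0.6, 11.8]
gripper_width: 0.151
finger_force: 65.7
time: 6.25
position: [0.4822, -0.0389, 0.0486]
tool_rot: [-3.12, 0.353, -0.01]
contact_force: [3.2, 11.7, 11.7]
gripper_width: 0.155
finger_force: 65.7
shift [-0.0041 -0.0789  0.0008] turn 0.0 tcp vise [-0.0719 -0.0169  0.0486]
```

In the tool's units: -0.018 m is -0.024, 0.006 m is 0.008.

```bash
python3 inch.py '[{"trans":[0, -0.0027, 0], "jaw":0}, {"trans":[0, -0.0027, 0], "jaw":0}, {"trans":[0.004, -0.0027, -0.012], "jaw":0}, {"trans":[0.0067, -0.0027, -0.0213], "jaw":0}, {"trans":[0.008, -0.0027, -0.024], "jaw":0}, {"trans":[0.008, -0.0027, -0.024], "jaw":0}, {"trans":[0.008, -0.0027, -0.024], "jaw":0}]'
python3 - <<'E'
from h import *
go((-.076,.062,.048))
E
```

```text
time: 7.12
position: [0.4854, -0.0393, 0.0648]
tool_rot: [-3.122, 0.353, -0.0]
contact_force: [2.8, 3.6, 1.4]
gripper_width: 0.152
finger_force: 63.6
shift [-0.0074 -0.0785  0.0168] turn -0.0 tcp vise [-0.0686 -0.0165  0.0648]
```

In the tool's units: -0.24 m is -0.32, -0.18 m is -0.24.

```bash
python3 inch.py '[{"jaw":0.5}, {"jaw":0.5}, {"trans":[0, 0, -0.0533], "jaw":0.5}, {"trans":[0, 0, -0.12], "jaw":0.5}, {"trans":[0, 0, -0.16], "jaw":0.5}, {"trans":[0.0667, -0.0667, -0.2], "jaw":0.5}, {"trans":[0.0667, -0.16, -0.2], "jaw":0.5}, {"trans":[0.0667, -0.24, -0.2], "jaw":0.5}, {"trans":[0.0667, -0.32, -0.2], "jaw":0.5}, {"trans":[0.0667, -0.32, -0.2], "jaw":0.5}]'
python3 - <<'E'
from h import *
go((-.076,.062,.048))
a=r.camera('top');b=r.camera('side')
for n,im,(x,y,w,h) in(('top',a,(175,160,150,90)),('side',b,(180,175,140,85))):
    ys,xs=np.nonzero(red(im)[y:y+h,x:x+w])
    if len(xs): print('red',xs.mean()+x,ys.mean()+y,len(xs), xs.min()+x,xs.max()+x,ys.min()+y,ys.max()+y)
A=cv2.resize(a[165:245,180:320],None,fx=4,fy=4,interpolation=2);B=cv2.resize(b[170:240,200:320],None,fx=4,fy=4,interpolation=2)
cv2.imwrite('pics/rel.png',np.vstack([A[:, :480],B]))
for z in(.084,.05):print([proj('side',tow((x,y,z))).round(1).tolist() for x in(-.083,-.057) for y in(-.0255,-.0115)])
E
```

```text
time: 8.38
position: [0.5878, 0.1866, 0.2143]
tool_rot: [-3.122, 0.348, 0.0]
contact_force: [0.2, -0.4, 0.0]
gripper_width: 0.499
finger_force: 0.0
shift [-0.0572  0.1644  0.1663] turn 0.003 tcp vise [-0.0192  0.2265  0.2143]
red 249.36507936507937 224.66666666666669 63 246 252 216 232
red 266.82 212.9 100 260 272 207 219
[[273.1, 210.2], [269.3, 212.0], [267.9, 205.6], [264.1, 207.3]]
[[272.9, 218.7], [269.2, 220.5], [267.8, 214.1], [264.1, 215.9]]
```

View pics/rel.png

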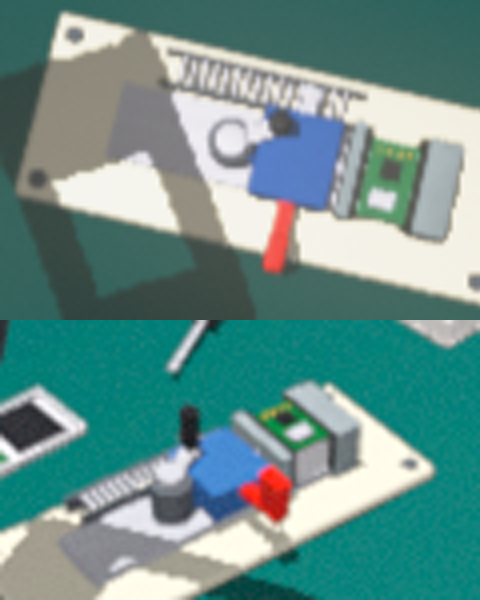

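The lever is up: the side red blob is at the same height relative to the model as it was at the start. The module sits between both jaws, and the knob top is about (251,195) in top and (247.2,192.7) in side. Next, the knob position.

```bash
python3 - <<'E'
from h import *
p,e=tri((250.7,194.8),(247.0,192.5));print(tov(p),e)
print(tov(onz('top',(250.7,194.8),.1)),tov(onz('side',(247,192.5),.1)))
k=np.array([.0145,.0778-.080]);print(proj('top',tow((*k,.1))),proj('side',tow((*k,.1))))
go((.0145,-.002,.14))
E
```

```text
[ 0.01733676 -0.00062801  0.09820123] 0.000850281369684412
[ 0.01684878 -0.00097979  0.1       ] [0.0156844  0.00093837 0.1       ]
[250.93707295 195.74058013] [248.06191677 192.32451098]
shift [0.0333 0.2261 0.0743] turn 0.002 tcp vise [-0.0192  0.2241  0.2142]
```

In the tool's units: 0.2256 m is 0.3008, 0.2 m is 0.2667.

```bash
python3 inch.py '[{"trans":[0.0453, 0.0667, 0.0267], "jaw":0.5}, {"trans":[0.0453, 0.1333, 0.0533], "jaw":0.5}, {"trans":[0.0453, 0.2, 0.08], "jaw":0.5}, {"trans":[0.0453, 0.2667, 0.0867], "jaw":0.5}, {"trans":[0.0453, 0.3008, 0.0867], "jaw":0.5}, {"trans":[0.0453, 0.3008, 0.0867], "jaw":0.5}, {"trans":[0.0453, 0.3008, 0.0867], "jaw":0.5}]'
python3 - <<'E'
from h import *
go((.0155,-.0015,.092))
E
```

```text
time: 9.35
position: [0.5701, -0.0447, 0.1499]
tool_rot: [-3.121, 0.355, 0.0]
contact_force: [-0.5, 0.6, -0.7]
gripper_width: 0.5
finger_force: 0.0
shift [ 0.0004 -0.0014  0.0579] turn -0.001 tcp vise [ 0.0151 -0.0029  0.1499]
```

In the tool's units: 0.058 m is 0.0773, 0.03 m is 0.04.

```bash
python3 inch.py '[{"trans":[0, -0.0013, 0.04], "jaw":0.5}, {"trans":[0, -0.0013, 0.0773], "jaw":0.5}, {"trans":[0, -0.0013, 0.0773], "jaw":0.5}, {"trans":[0, -0.0013, 0.0773], "jaw":0}, {"trans":[0, -0.0013, 0.0773], "jaw":0}, {"trans":[0, -0.0013, 0.0773], "jaw":0}, {"trans":[0, -0.0013, 0.0773], "jaw":0}]'
python3 - <<'E'
from h import *
go((.0155,-.0015,.092))
s=r.get_state();print(V.T@s['contact_force'])
E
```

```text
time: 10.22
position: [0.5716, -0.0418, 0.0932]
tool_rot: [-3.12, 0.353, -0.003]
contact_force: [1.3, 8.0, -1.0]
gripper_width: 0.162
finger_force: 58.5
shift [-0.0005  0.0017  0.0012] turn -0.0 tcp vise [0.016  0.0002 0.0932]
[-0.5451927   8.09045191 -0.98004135]
```

In the tool's units: -0.0015 m is -0.002.

```bash
cat >> h.py <<'E'
def crank():
    s=r.get_state(); p=tov(s['position'])-[0,.0317,0]; f=V.T@s['contact_force']
    th=np.arctan2(-p[1],p[0]); t=np.array([-np.sin(th),-np.cos(th)]); n=np.array([np.cos(th),-np.sin(th)])
    print('theta',round(th,3),'r',round(np.hypot(*p[:2]),4),'Ftan(resist)',round(-f[:2]@t,2),'Frad',round(f[:2]@n,2),'z',round(p[2],4))
E
python3 inch.py '[{"trans":[0, -0.002, 0], "jaw":0}, {"trans":[0, -0.002, 0], "jaw":0}, {"trans":[0, -0.002, 0], "jaw":0}]'; python3 -c "from h import *;crank()"
python3 inch.py '[{"trans":[-0.0043, 0.0019, 0], "jaw":0}, {"trans":[-0.0087, 0.0033, 0], "jaw":0}, {"trans":[-0.0087, 0.0033, 0], "jaw":0}, {"trans":[-0.0087, 0.0033, 0], "jaw":0}]'; python3 -c "from h import *;crank()"
```

```text
time: 10.6
position: [0.5718, -0.0416, 0.093]
tool_rot: [-3.121, 0.353, -0.003]
contact_force: [-1.3, 1.8, 7.1]
gripper_width: 0.161
finger_force: 59.2
theta 1.095 r 0.0351 Ftan(resist) -0.85 Frad -2.07 z 0.093
time: 11.1
position: [0.566, -0.0421, 0.0931]
tool_rot: [-3.12, 0.354, -0.006]
contact_force: [2.9, 5.9, 3.9]
gripper_width: 0.156
finger_force: 58.9
theta 1.261 r 0.0346 Ftan(resist) 3.38 Frad -5.62 z 0.0931
```

In the tool's units: -0.0035 m is -0.0047, 0.0003 m is 0.0004.

```bash
python3 inch.py '[{"trans":[-0.0047, 0.0004, 0], "jaw":0}, {"trans":[-0.0047, 0.0004, 0], "jaw":0}, {"trans":[-0.0047, 0.0004, 0], "jaw":0}]'; python3 -c "from h import *;crank()"
python3 inch.py '[{"trans":[-0.0047, 0.0003, 0], "jaw":0}, {"trans":[-0.0047, 0.0003, 0], "jaw":0}, {"trans":[-0.0047, 0.0003, 0], "jaw":0}]'; python3 -c "from h import *;crank()"
```

```text
time: 11.48
position: [0.5629, -0.0418, 0.0931]
tool_rot: [-3.121, 0.353, -0.008]
contact_force: [4.7, 4.7, 3.0]
gripper_width: 0.163
finger_force: 58.8
theta 1.351 r 0.0342 Ftan(resist) 4.71 Frad -4.7 z 0.0931
time: 11.85
position: [0.5597, -0.0414, 0.0931]
tool_rot: [-3.121, 0.353, -0.008]
contact_force: [4.7, 3.7, 3.0]
gripper_width: 0.161
finger_force: 58.7
theta 1.445 r 0.0339 Ftan(resist) 4.27 Frad -4.14 z 0.0931
```

In the tool's units: -0.0035 m is -0.0047.

```bash
sed -i 's/\[0,.0317,0\]/[0,.0327,0]/' h.py
python3 inch.py '[{"trans":[-0.0047, 0, 0], "jaw":0}, {"trans":[-0.0047, 0, 0], "jaw":0}, {"trans":[-0.0047, 0, 0], "jaw":0}]'; python3 -c "from h import *;crank()"
python3 inch.py '[{"trans":[-0.0047, -0.0003, 0], "jaw":0}, {"trans":[-0.0047, -0.0003, 0], "jaw":0}, {"trans":[-0.0047, -0.0003, 0], "jaw":0}]'; python3 -c "from h import *;crank()"
```

```text
time: 12.22
position: [0.5566, -0.0406, 0.0932]
tool_rot: [-3.121, 0.353, -0.009]
contact_force: [6.0, 3.6, 1.5]
gripper_width: 0.16
finger_force: 58.7
theta 1.54 r 0.0347 Ftan(resist) 5.18 Frad -4.69 z 0.0932
time: 12.6
position: [0.5536, -0.0396, 0.0932]
tool_rot: [-3.121, 0.353, -0.01]
contact_force: [7.0, 4.0, -0.6]
gripper_width: 0.166
finger_force: 58.6
theta 1.632 r 0.0344 Ftan(resist) 5.57 Frad -5.8 z 0.0932
```

In the tool's units: -0.0018 m is -0.0024, -0.0008 m is -0.0011.

```bash
python3 inch.py '[{"trans":[-0.0024, -0.0011, 0], "jaw":0}, {"trans":[-0.0024, -0.0011, 0], "jaw":0}, {"trans":[-0.0024, -0.0011, 0], "jaw":0}, {"trans":[-0.0024, -0.0011, 0], "jaw":0}]'; python3 -c "from h import *;crank()"
python3 inch.py '[{"trans":[-0.0024, -0.0004, 0], "jaw":0}, {"trans":[-0.0024, -0.0004, 0], "jaw":0}, {"trans":[-0.0024, -0.0004, 0], "jaw":0}, {"trans":[-0.0024, -0.0004, 0], "jaw":0}]'; python3 -c "from h import *;crank()"
```

```text
time: 13.1
position: [0.5521, -0.0389, 0.0932]
tool_rot: [-3.121, 0.353, -0.011]
contact_force: [7.0, 0.9, -0.6]
gripper_width: 0.164
finger_force: 58.6
theta 1.68 r 0.0341 Ftan(resist) 6.28 Frad -3.16 z 0.0932
time: 13.6
position: [0.5506, -0.0382, 0.0932]
tool_rot: [-3.121, 0.353, -0.011]
contact_force: [7.7, 0.7, -0.1]
gripper_width: 0.162
finger_force: 58.6
theta 1.727 r 0.034 Ftan(resist) 6.88 Frad -3.48 z 0.0932
```

In the tool's units: -0.24 m is -0.32, -0.13 m is -0.1733.

```bash
python3 inch.py '[{"jaw":0}, {"jaw":0}]'; python3 -c "from h import *;crank()"
python3 inch.py '[{"trans":[0.0011, 0, 0], "jaw":0}, {"trans":[0.0011, 0, 0], "jaw":0.5}, {"trans":[0.0011, 0, 0], "jaw":0.5}, {"trans":[0.0011, 0, 0], "jaw":0.5}, {"trans":[0.0011, 0, -0.04], "jaw":0.5}, {"trans":[0.0011, 0, -0.0933], "jaw":0.5}, {"trans":[0.0011, -0.0667, -0.16], "jaw":0.5}, {"trans":[0.0011, -0.1333, -0.1733], "jaw":0.5}, {"trans":[0.0011, -0.2133, -0.1733], "jaw":0.5}, {"trans":[0.0011, -0.2933, -0.1733], "jaw":0.5}, {"trans":[0.0011, -0.32, -0.1733], "jaw":0.5}, {"trans":[0.0011, -0.32, -0.1733], "jaw":0.5}]'
python3 - <<'E'
from h import *
a=r.camera('top');b=r.camera('side')
A=cv2.resize(a[165:245,200:320],None,fx=4,fy=4,interpolation=2);B=cv2.resize(b[170:240,200:320],None,fx=4,fy=4,interpolation=2)
cv2.imwrite('pics/end.png',np.vstack([A,B]))
ys,xs=np.nonzero(red(b)[175:260,180:320]);print(xs.mean()+180,ys.mean()+175,ys.min()+175,ys.max()+175)
for t in(1.45,1.75): print(t,proj('top',tow((.035*np.cos(t),.0322-.035*np.sin(t),.1))))
E
```

```text
time: 13.85
position: [0.5506, -0.0382, 0.0932]
tool_rot: [-3.121, 0.353, -0.012]
contact_force: [8.2, 1.0, -1.4]
gripper_width: 0.162
finger_force: 58.6
theta 1.727 r 0.034 Ftan(resist) 7.27 Frad -3.95 z 0.0932
time: 15.35
position: [0.6012, 0.1966, 0.2213]
tool_rot: [3.121, -0.35, -0.001]
contact_force: [-0.2, 0.5, 0.3]
gripper_width: 0.499
finger_force: 0.0
266.21875 213.30208333333334 207 219
1.45 [250.18133522 199.43577468]
1.75 [249.17445159 203.14778249]
```

View pics/end.png

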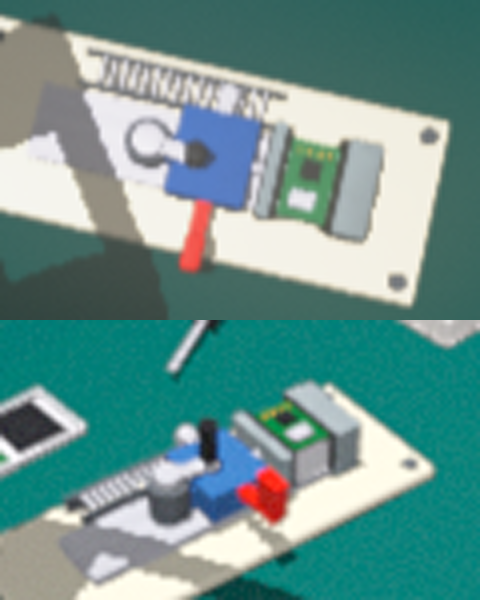

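The lever is up (side blob rows 207–219, as before). The module is upright between both jaws, and the knob at about (249.5,203) matches 1.75 rad, so the crank stayed put. Nothing else has moved, so I'm handing in.

```bash
python3 -c "from cell import r;print(r.finish_job())"
```

```text
the job is handed in; nothing more can be done
None
```

The job is handed in but returned no verdict: the module sits upright between the jaws, the lever is fully up, the arm is clear, nothing else looked disturbed around the vise in the last pictures, and the grip is about 25 N (estimated from the crank force, not measured directly).

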